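# Fill the last place in the choke box and sweep the rim

## Robot

A 6-joint arm with a two-finger parallel gripper is mounted at the origin on the work surface. World frame = base frame: x ahead of the robot, y to its left, z up, the work surface at z = 0. Lengths are in m, angles in rad, forces in N, time in s.
With the tool pointing down it reaches from about 0.4 to 0.825 m from the base axis. Payload 7 kg.
Tool frame: the origin (TCP) lies between the finger pads; the fingertips stand 22 mm ahead of it and the grasp point (between the pads) lies 3 mm ahead of it; z points along the fingers, y is the direction in which the jaws open and shut (so a half turn about z gives the same grasp; the last joint's range is limited). The gripper opens to 88 mm and grips with 3 to 60 N. Pads are 19 mm wide; open, the fingers measure 130 mm over their backs; the gripper's body (78 mm by 193 mm) begins 47 mm behind the grasp point.
Start: joints at [-0.854, 0.359, 0.012, 0, -1.224, -0.288], TCP at [0.281, -0.614, 0.249] pointing down, gripper open.
Joint ranges: [-3.07, 3.07], [-1.43, 2.12], [-1.02, 1.25], [-3.03, 1.67], [-3.05, -0], [-3.03, 3.03]. Speed limits (rad/s): [2.39, 2.39, 3.01, 3.14, 3.14, 3.14].

## Interface

Orientations are given as [roll, pitch, yaw] about the fixed x, y, z axes, in that order (R = Rz(yaw) Ry(pitch) Rx(roll)).
In Python, from station import * gives the robot as it stands. The module is installed in compiled form; this text tells all that it offers.
- The arm moves only by the tool move_arm, never from a script. Its argument "rows" is a list of rows, each an object with "delta_rot": the turn, a rotation vector about the world's x, y, z in degrees, a list of three; "delta_pos": the shift along the world's x, y, z in cm, a list of three; "hand": the finger opening in cm, from 0 to 8.76. A call has exactly 10 rows; each row shifts and turns the commanded pose from where the row before left it; what a row does not reach is not made up. A row lasts 1/10 s, in which the tool goes at most 50 mm and 8.59 degrees, less where a joint would pass 70% of its speed; a pose out of reach is approached as far as the arm can. A call is refused whole if a number of a shift passes 5 or a number of a turn 8.59, either way. A call with a gripper value outside its range is refused whole. The fingers move at their own pace and stop on an object; "force" is the grip in N (left out, the last holds). Time passes only in rows, so rows that do not move let the fingers close, or fill a call up. It gives the time, the measured TCP pose, the force and the opening at its end, in the units of the state.
- get_state(): the state, without advancing time (a new reading comes with each control period).
- grab_frame(name): name is "scene" or "top"; returns the picture (480x640x3 uint8, blue, green, red); there is no depth.
- camera_info(name): a dict with "camera_matrix" (3x3 intrinsics, pixels), "dist" ([k1, k2, p1, p2, k3] as OpenCV has them; the pictures are not rectified), "world_from_camera" (4x4, takes a point from camera to world coordinates). Camera axes: x right, y down, z forward; pixel columns grow to the right and rows downward; lengths in m; the calibration is good to about 2 mm. A picture is of the moment at which its call begins. camera_info takes no time and is no camera call.
- job_done(): hands the job in, once; it reports no verdict.
The state is a dict: "t": time; "q": joint angles; "qd": joint speeds; "joint_efforts": joint torques, N m; "eef_pos": TCP position; "ee_rot": TCP orientation; "force": force on the tool from outside, world axes, zero at the start; "moment": the same for the moment, N m; "width": finger opening in m.
Only numpy, scipy, OpenCV 4.12 (cv2) and the standard library are available. Lean on these libraries where they do the work, as an engineer would, in place of code of your own. Each camera call takes 0.05 s, during which the arm holds its last target.

## Task

One of the four places in the blue parts box is still empty, with a red spot showing on its floor. Set the low red choke (not the tall one) upright into that place, without dropping it; then slide the yellow check bar by its black post right across the box to the stop at the other end, which proves that nothing stands above the rim, and let go.

Things in the scene. Friction and masses are not known exactly. Their poses are not given: they have to be found in the camera images.
- low_choke: Part to pack: loose upright choke, a red cylinder 36 mm in diameter with a thin copper band near its top, on a round black base 60 mm wide, 6 mm thick; 42 mm tall in all, about 0.12 kg. Beside it on the table stand a look-alike 68 mm tall (too tall for the box) and a grey U-shaped core. Origin: centre of its underside; z up.
- red_spot: Flat red disc 44 mm wide, no more than paint, on the floor of the empty place. Origin: on the floor (12 mm above the table), within 6 mm of the place's centre; z up. The place is 82 mm square: on two sides box walls (50 mm above the floor), on two sides dividers 16 mm high. The other three places hold low chokes.
- box: Fixed fixture: base plate 240 x 290 x 6 mm with an open blue box, 180 x 180 mm outside, walls 6 mm, rim 62 mm above the table, divided 2 x 2; guide rods along y at x = +-108 mm (top 75 mm, end posts 80 mm). Origin: centre of the plate's underside, on the table; x along the check bar, y the way the bar is swept, z up.
- bar_post (a point): On the axis of the black post (18 mm wide) at mid check bar, 98 mm above the table: post top 12 mm above, bar's top face 22 mm below. The yellow bar (200 x 18 mm, underside 64 mm above the table) slides along the box's y from its start at -112 to -100 mm to a stop at +112 mm (this point, box frame), with 2 to 3 N of friction; it stays where left; parts above the rim block it.

How it is judged:
On the way, in this order (a step that is already met when the one before it is completed fails the run):
1. the low choke stands on the floor of the empty place while the check bar is still at its starting end (horizontal distance between low_choke and red_spot below 0.024 m and z of low_choke in the frame of red_spot between -0.006 and 0.006 m and angle between low_choke's own z axis and vertical below 0.12 rad and y of bar_post in the frame of box below -0.07 m), for 0.2 s.
2. the check bar has been swept across the box to the other end, the low choke still in its place (horizontal distance between low_choke and red_spot below 0.024 m and z of low_choke in the frame of red_spot between -0.006 and 0.006 m and angle between low_choke's own z axis and vertical below 0.12 rad and y of bar_post in the frame of box above 0.092 m), for 0.2 s.
At the end, for the whole second after the job is handed in: The low choke stands at rest and upright (within about 7 degrees) on the floor of the place with the red spot (within 24 mm of the spot's centre, within 6 mm of the floor), and the check bar is within 20 mm of the stop at the far end of its sweep (all of step 2 and linear speed of low_choke below 0.02 m/s); the robot touches nothing.
It fails at once if the low choke is dropped into its place (it falls or strikes in faster than 0.6 m/s) (linear speed of low_choke above 0.6 m/s and horizontal distance between low_choke and red_spot below 0.03 m and z of low_choke in the frame of red_spot below 0.05 m).
It also fails if it takes over 51 s, if anything falls off the work surface, if the arm or the gripper's body presses on something with over 40 N, if the wrist force passes 120 N, or if a joint passes its speed limit or range.

## Working session

There is one attempt and no reset: what is moved stays moved. The work goes in short steps, Python scripts to look and compute and a tool call to move; the robot and the scene stay as the last step left them, time stands still between calls to the robot, and variables do not carry over. Pictures are saved under pics/ and viewed, and the job is handed in when it is done.

Besides the shell and the picture viewer there is one more tool, called after "Emit:" as name(argument=value, ...) on one line, values as JSON. move_arm: Moves the arm, as the interface text tells. Its arguments: {"type":"object","properties":{"rows":{"type":"array"},"force":{"type":"number"}},"required":["rows"]}

```bash
mkdir -p pics
python3 - <<'E'
from station import *
import cv2
for n in ("top","scene"):
    im=grab_frame(n); cv2.imwrite(f"pics/{n}0.png",im)
    c=camera_info(n); print(n,c)
print(get_state())
E
```

```text
top {'camera_matrix': array([[460.72170205,   0.        , 317.92367238],
       [  0.        , 460.72170205, 236.46757486],
       [  0.        ,   0.        ,   1.        ]]), 'dist': array([-0.03922522,  0.        ,  0.        ,  0.        ,  0.        ]), 'world_from_camera': array([[ 0.06294172, -0.97104102,  0.23047271,  0.39787526],
       [-0.99801658, -0.06098114,  0.01562743,  0.03398268],
       [-0.00112038, -0.2309992 , -0.9729533 ,  0.80508851],
       [ 0.        ,  0.        ,  0.        ,  1.        ]])}
scene {'camera_matrix': array([[577.18545318,   0.        , 315.49800076],
       [  0.        , 577.18545318, 232.02547789],
       [  0.        ,   0.        ,   1.        ]]), 'dist': array([-0.00177717,  0.        ,  0.        ,  0.        ,  0.        ]), 'world_from_camera': array([[-0.61617655,  0.4372271 , -0.65510222,  1.26612414],
       [ 0.78744441,  0.35894357, -0.50108962,  0.58632634],
       [ 0.01605477, -0.82461626, -0.56546465,  0.68985267],
       [ 0.        ,  0.        ,  0.        ,  1.        ]])}
{'t': 0.1, 'q': array([-8.53877819e-01,  3.59323128e-01,  1.11614562e-02, -2.83791126e-04,
       -1.22406582e+00, -2.88166194e-01]), 'qd': array([ 0.00012645, -0.00169706,  0.00267852, -0.00033844, -0.00126731,
        0.00089415]), 'joint_efforts': array([-3.45250646e-04, -5.84164166e+01,  2.93753833e+01,  7.01537892e+00,
        1.01858441e-02, -6.53002576e-05]), 'eef_pos': array([ 0.28047819, -0.61354517,  0.24772048]), 'ee_rot': array([ 3.14014467e+00, -1.50968820e-04, -2.71293686e+00]), 'force': array([-0.60073382,  0.32598705,  0.6260007 ]), 'moment': array([-0.00072758,  0.02575277,  0.04318478]), 'width': 0.08753005358011035}
```

View pics/top0.png

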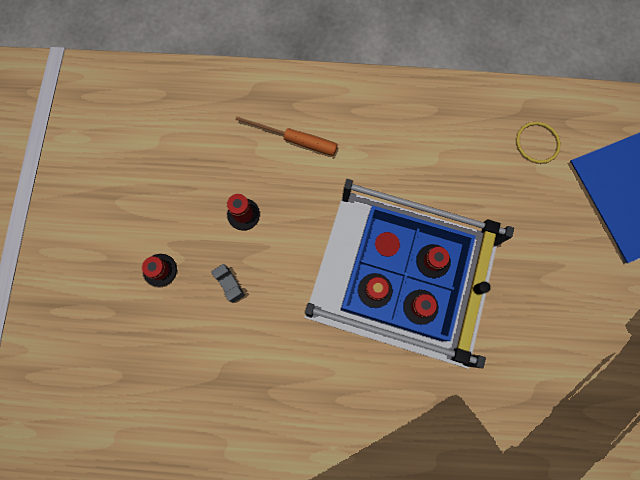

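View pics/scene0.png

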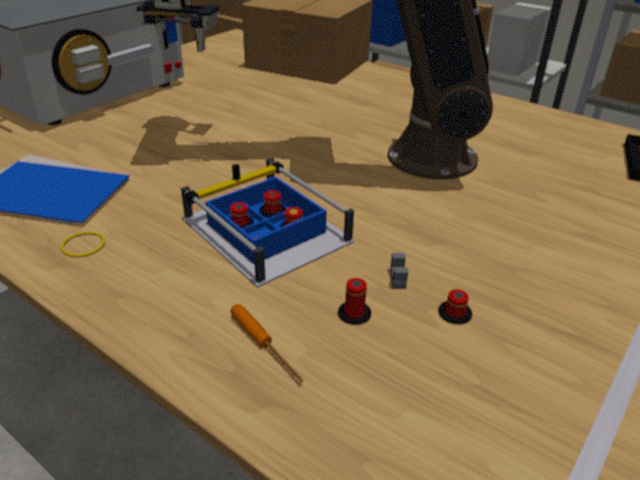

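The top view shows the low choke at about (158,270), the tall one at (240,210), the red spot at (387,244) and the bar post at (482,288). The scene view agrees: the low choke is at (457,305) and the tall one at (355,300).

```bash
cat > h.py <<'E'
from station import *
import cv2, numpy as np
def ray(n,uv,z):
    c=camera_info(n); K=c["camera_matrix"];T=c["world_from_camera"]
    p=cv2.undistortPoints(np.array([[uv]],float),K,np.array(c["dist"]))[0,0]
    d=T[:3,:3]@np.array([p[0],p[1],1]);o=T[:3,3]
    return o+d*(z-o[2])/d[2]
def proj(n,P):
    c=camera_info(n);T=np.linalg.inv(c["world_from_camera"])
    r,_=cv2.Rodrigues(T[:3,:3]);return cv2.projectPoints(np.array([P],float),r,T[:3,3],c["camera_matrix"],np.array(c["dist"]))[0][0,0]
def red(im):
    h=cv2.cvtColor(im,cv2.COLOR_BGR2HSV)
    return (((h[...,0]<6)|(h[...,0]>174))&(h[...,1]>170)&(h[...,2]>90)).astype(np.uint8)
def blobs(m,mn=30):
    n,l,s,c=cv2.connectedComponentsWithStats(m)
    return [(s[i],c[i].round(1),(l==i)) for i in range(1,n) if s[i][4]>=mn]
E
python3 - <<'E'
from h import *
for n in("top","scene"):
    im=cv2.imread(f"pics/{n}0.png"); print(n)
    for s,c,_ in blobs(red(im)): print("red",s,c)
    h=cv2.cvtColor(im,cv2.COLOR_BGR2HSV)
    for s,c,m in blobs((h[...,2]<45).astype(np.uint8),60): print("dark",s,c)
    b=((h[...,0]>20)&(h[...,0]<34)&(h[...,1]>200)&(h[...,2]>120)).astype(np.uint8)
    for s,c,m in blobs(b,60): print("yel",s,c)
    b=((h[...,0]>105)&(h[...,0]<125)&(h[...,1]>150)).astype(np.uint8)
    for s,c,m in blobs(b,200):
        k=cv2.findContours(m.astype(np.uint8),0,1)[0]
        print("blue",s,c,cv2.boxPoints(cv2.minAreaRect(max(k,key=len))).round(1).tolist())
im=cv2.imread("pics/top0.png")
a=cv2.resize(im[170:380,300:520],None,fx=2.7,fy=2.7,interpolation=cv2.INTER_CUBIC);cv2.imwrite("pics/z1.png",a)
a=cv2.resize(im[180:310,130:270],None,fx=4,fy=4,interpolation=cv2.INTER_CUBIC);cv2.imwrite("pics/z2.png",a)
E
```

```text
top
red [227 194  21  20 251] [237.2 203.5]
red [375 232  25  24 453] [387.  243.8]
red [428 247  21  21 262] [438.2 256.7]
red [142 257  20  20 246] [151.8 266.5]
red [367 277  22  22 285] [377.4 287.4]
red [415 294  22  22 284] [425.2 304.7]
dark [343 187   8  15  84] [346.1 194. ]
dark [227 199  33  31 445] [245.9 217.3]
dark [482 220  29  26 311] [495.1 231.2]
dark [417 244  33  34 436] [429.5 263.3]
dark [144 254  33  33 480] [164.2 271.5]
dark [358 273  35  34 465] [373.  291.9]
dark [473 282  17  12 156] [481.3 287.7]
dark [230 286  15  16  63] [237.9 295.9]
dark [404 290  34  34 461] [417.3 308. ]
dark [341 308 104  33 154] [393.6 324.9]
dark [451 347  29  21 281] [464.  357.5]
blue [ 571  133   69  130 5139] [615.7 190.1] [[570.2999877929688, 160.3000030517578], [638.7999877929688, 132.60000610351562], [682.2999877929688, 240.10000610351562], [613.7000122070312, 267.79998779296875]]
blue [ 341  206  135  135 8917] [410.2 271.3] [[340.1000061035156, 310.79998779296875], [371.5, 204.60000610351562], [480.20001220703125, 236.6999969482422], [448.79998779296875, 342.899993896484
[... 936 characters left out ...]
 [ 81.9 243.9]
blue [ 370    0   35   46 1221] [386.1  22.8] [[370.0, 0.0], [404.0, 0.0], [404.0, 45.0], [370.0, 45.0]]
blue [   0  162  128   60 5325] [ 54.9 190.7] [[-4.599999904632568, 210.89999389648438], [1.7999999523162842, 159.6999969482422], [127.19999694824219, 175.39999389648438], [120.80000305175781, 226.60000610351562]]
blue [ 206  176  120   82 4064] [273.  216.8] [[205.8000030517578, 202.39999389648438], [302.20001220703125, 159.60000610351562], [332.5, 227.8000030517578], [236.10000610351562, 270.6000061035156]]
blue [207 215  48  48 400] [230.9 238.4] [[202.60000610351562, 220.3000030517578], [207.5, 214.3000030517578], [258.5, 256.6000061035156], [253.60000610351562, 262.5]]
```

```bash
ls pics
```

```text
scene0.png
top0.png
z1.png
z2.png
```

View pics/z1.png

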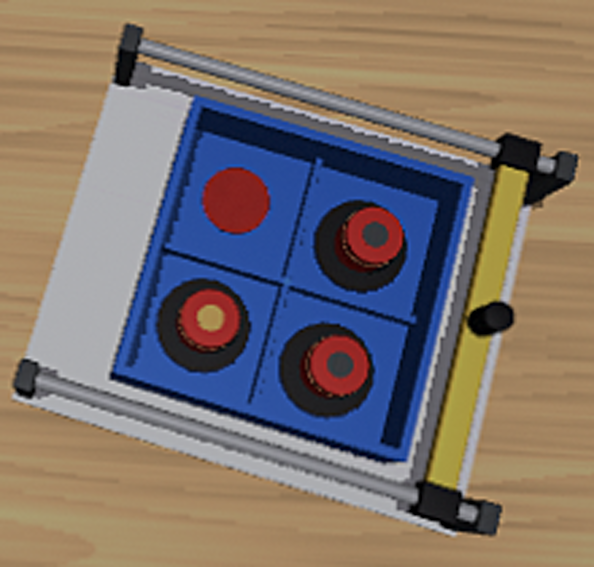

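View pics/z2.png

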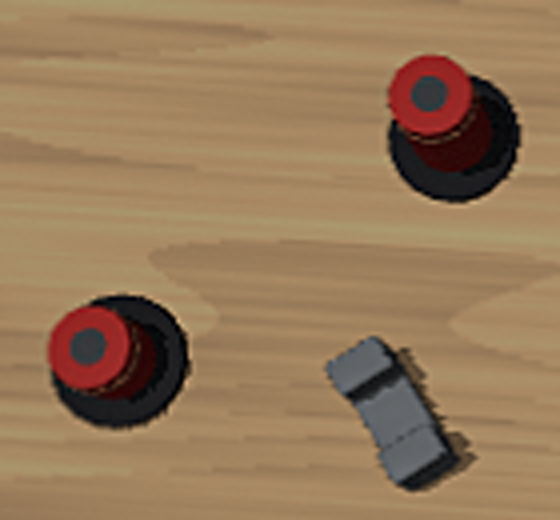

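Run:
```python
from h import *
im=cv2.imread("pics/top0.png")
for s,c,m in blobs(red(im)):
    k=cv2.findContours(m.astype(np.uint8),0,1)[0][0]; hull=cv2.convexHull(k)
    (cx,cy),r=cv2.minEnclosingCircle(k)
    z=0.012 if abs(c[0]-387)<2 else (.068 if abs(c[0]-237)<2 else (0.054 if c[0]>300 else .042))
    print(c,(round(cx,1),round(cy,1)),round(r,1),ray("top",(cx,cy),z).round(4))
# base of low & tall: dark+red union hull lower
h=cv2.cvtColor(im,cv2.COLOR_BGR2HSV)
for s,c,m in blobs((h[...,2]<45).astype(np.uint8),400):
    k=cv2.findContours(m.astype(np.uint8),0,1)[0][0]; (cx,cy),r=cv2.minEnclosingCircle(k)
    print("base",(cx,cy),r,ray("top",(cx,cy),.006).round(4),ray("top",(cx,cy),.018).round(4))
sc=cv2.imread("pics/scene0.png")
for s,c,m in blobs(red(sc)):
  print("scene",c,ray("scene",c,.040).round(4))
C=[(193,97),(475,182),(408,462),(112,378)]
W=np.array([ray("top",(300+(u+.5)/2.7-.5,170+(v+.5)/2.7-.5),.062)[:2] for u,v in C]);print(W.round(4),W.mean(0))
for i in range(4):
    d=W[(i+1)%4]-W[i];print(np.linalg.norm(d),np.degrees(np.arctan2(d[1],d[0])))
print("post top",ray("top",(300+(499+.5)/2.7-.5,170+(316+.5)/2.7-.5),.110),ray("scene",(235.6,167),.110))
```

```text
[237.2 203.5] (237.1, 203.4) 10.5 [0.6208 0.1845 0.068 ]
[387.  243.8] (386.9, 243.9) 12.1 [ 0.5799 -0.0756  0.012 ]
[438.2 256.7] (438.1, 256.7) 10.8 [ 0.5538 -0.1555  0.054 ]
[151.8 266.5] (152.2, 266.8) 10.6 [0.5087 0.3217 0.042 ]
[377.4 287.4] (377.4, 287.3) 10.9 [ 0.4967 -0.0564  0.054 ]
[425.2 304.7] (425.1, 304.7) 11.0 [ 0.4731 -0.1347  0.054 ]
base (243.1118927001953, 213.7902069091797) 16.131349563598633 [0.6207 0.1843 0.006 ] [0.6174 0.1821 0.018 ]
base (433.4347839355469, 260.478271484375) 17.045564651489258 [ 0.5565 -0.1594  0.006 ] [ 0.5541 -0.1565  0.018 ]
base (159.72222900390625, 270.27777099609375) 17.112102508544922 [0.5086 0.3211 0.006 ] [0.507  0.3167 0.018 ]
base (374.9506530761719, 290.0228271484375) 17.049461364746094 [ 0.498 -0.058  0.006] [ 0.4965 -0.0566  0.018 ]
base (420.6428527832031, 306.6428527832031) 17.532873153686523 [ 0.4741 -0.1378  0.006 ] [ 0.473  -0.1353  0.018 ]
scene [272.1 195.5] [ 0.4622 -0.1501  0.04  ]
scene [238.3 207.8] [ 0.5455 -0.1714  0.04  ]
scene [293.3 213. ] [ 0.4873 -0.0687  0.04  ]
scene [356.2 285.3] [0.5983 0.1678 0.04  ]
scene [458.1 296.6] [0.5122 0.3216 0.04  ]
[[ 0.6329 -0.0403]
 [ 0.5893 -0.2161]
 [ 0.4179 -0.1744]
 [ 0.4561  0.0013]] [ 0.52404741 -0.10736346]
0.1811069664471111 -103.92732896324264
0.17637262861891748 166.32297258322055
0.179723474013604 77.71972437698952
0.18155033020152786 -13.224096548428284
post top [ 0.50007278 -0.21236634  0.11      ] [ 0.51005957 -0.20818179  0.11      ]
```

Emit:
move_arm(rows=[{"delta_pos":[2.5,4,0],"delta_rot":[0,0,0.7],"hand":8},{"delta_pos":[2.5,4,0],"delta_rot":[0,0,0.7],"hand":8},{"delta_pos":[2.5,4,0],"delta_rot":[0,0,0.7],"hand":8},{"delta_pos":[2.5,4,0],"delta_rot":[0,0,0.7],"hand":8},{"delta_pos":[2.5,4,0],"delta_rot":[0,0,0.7],"hand":8},{"delta_pos":[2.5,4,0],"delta_rot":[0,0,0.7],"hand":8},{"delta_pos":[2.5,4,0],"delta_rot":[0,0,0.7],"hand":8},{"delta_pos":[2.5,4,0],"delta_rot":[0,0,0.7],"hand":8},{"delta_pos":[2.5,4,0],"delta_rot":[0,0,0.7],"hand":8},{"delta_pos":[2.5,4,0],"delta_rot":[0,0,0.7],"hand":8}])

```text
t: 1.1
eef_pos: [0.5311, -0.212, 0.2485]
ee_rot: [3.141, -0.0, -2.59]
force: [1.3, -1.0, 0.0]
width: 0.0802
```

Emit:
move_arm(rows=[{"delta_pos":[0,4.5,0],"delta_rot":[0,0,0],"hand":8},{"delta_pos":[0,4.5,0],"delta_rot":[0,0,0],"hand":8},{"delta_pos":[0,4.5,0],"delta_rot":[0,0,0],"hand":8},{"delta_pos":[0,4.5,0],"delta_rot":[0,0,0],"hand":8},{"delta_pos":[0,4.5,0],"delta_rot":[0,0,0],"hand":8},{"delta_pos":[0,4.5,0],"delta_rot":[0,0,0],"hand":8},{"delta_pos":[0,4.5,0],"delta_rot":[0,0,0],"hand":8},{"delta_pos":[0,4.5,0],"delta_rot":[0,0,0],"hand":8},{"delta_pos":[0,4.5,0],"delta_rot":[0,0,0],"hand":8},{"delta_pos":[0,4.5,0],"delta_rot":[0,0,0],"hand":8}])

```text
t: 2.1
eef_pos: [0.5301, 0.2379, 0.2485]
ee_rot: [3.142, -0.0, -2.59]
force: [1.0, -0.0, 0.5]
width: 0.0796
```

Emit:
move_arm(rows=[{"delta_pos":[-0.7,2.8,-2],"delta_rot":[0,0,0],"hand":8},{"delta_pos":[-0.7,2.8,-2],"delta_rot":[0,0,0],"hand":8},{"delta_pos":[-0.7,2.8,-2],"delta_rot":[0,0,0],"hand":8},{"delta_pos":[0,0,-3],"delta_rot":[0,0,0],"hand":8},{"delta_pos":[0,0,-3],"delta_rot":[0,0,0],"hand":8},{"delta_pos":[0,0,-2],"delta_rot":[0,0,0],"hand":8},{"delta_pos":[0,0,0],"delta_rot":[0,0,0],"hand":8},{"delta_pos":[0,0,0],"delta_rot":[0,0,0],"hand":8},{"delta_pos":[0,0,0],"delta_rot":[0,0,0],"hand":8},{"delta_pos":[0,0,0],"delta_rot":[0,0,0],"hand":8}])

```text
t: 3.1
eef_pos: [0.5102, 0.3206, 0.11]
ee_rot: [3.141, 0.002, -2.591]
force: [0.0, 0.0, -0.7]
width: 0.0803
```

Run:
```python
from h import *
a=grab_frame("top");b=grab_frame("scene")
o=np.hstack([cv2.resize(a[200:330,90:230],(560,520)),]);cv2.imwrite("pics/a1.png",o)
cv2.imwrite("pics/b1.png",cv2.resize(b[200:340,380:540],(640,560)))
print(get_state()["eef_pos"])
```

```text
[0.51000386 0.32043331 0.10967932]
```

View pics/a1.png

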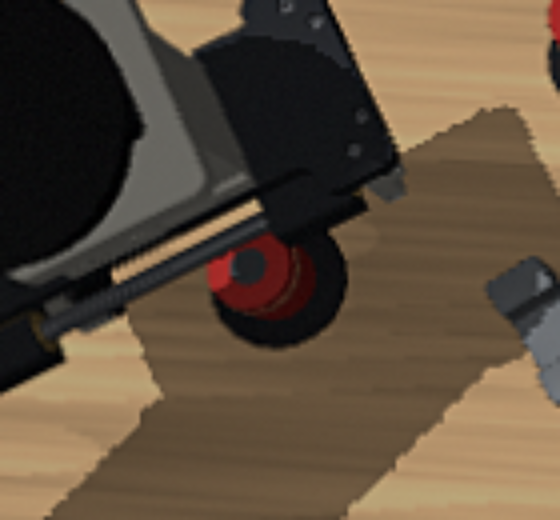

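View pics/b1.png

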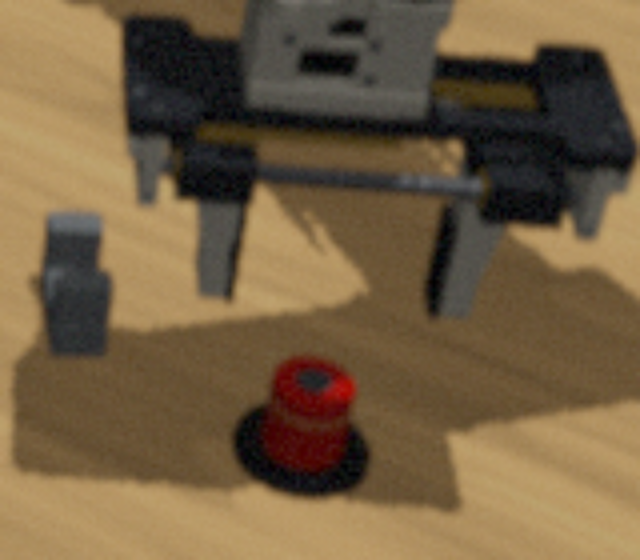

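The jaws straddle the low choke in both views: it is at about (315,400) in the scene crop, between fingers at (220,280) and (460,300). I'll go down and grip.

Emit:
move_arm(rows=[{"delta_pos":[-0.1,0.1,-2],"delta_rot":[0,0,0],"hand":8},{"delta_pos":[0,0,-2],"delta_rot":[0,0,0],"hand":8},{"delta_pos":[0,0,-1.5],"delta_rot":[0,0,0],"hand":8},{"delta_pos":[0,0,-1.1],"delta_rot":[0,0,0],"hand":8},{"delta_pos":[0,0,-1],"delta_rot":[0,0,0],"hand":8},{"delta_pos":[0,0,0],"delta_rot":[0,0,0],"hand":6},{"delta_pos":[0,0,0],"delta_rot":[0,0,0],"hand":4.5},{"delta_pos":[0,0,0],"delta_rot":[0,0,0],"hand":3},{"delta_pos":[0,0,0],"delta_rot":[0,0,0],"hand":3},{"delta_pos":[0,0,0],"delta_rot":[0,0,0],"hand":3}], force=20)

```text
t: 4.2
eef_pos: [0.5088, 0.3214, 0.0331]
ee_rot: [3.141, 0.001, -2.591]
force: [-0.6, -0.4, 0.5]
width: 0.0454
```

Emit:
move_arm(rows=[{"delta_pos":[0,0,0],"delta_rot":[0,0,0],"hand":3},{"delta_pos":[0,0,0],"delta_rot":[0,0,0],"hand":3},{"delta_pos":[0,0,0],"delta_rot":[0,0,0],"hand":3},{"delta_pos":[0,0,0],"delta_rot":[0,0,0],"hand":3},{"delta_pos":[0,0,0],"delta_rot":[0,0,0],"hand":3},{"delta_pos":[0,0,1],"delta_rot":[0,0,0],"hand":3},{"delta_pos":[0,0,2],"delta_rot":[0,0,0],"hand":3},{"delta_pos":[0,0,3],"delta_rot":[0,0,0],"hand":3},{"delta_pos":[0,0,3],"delta_rot":[0,0,0],"hand":3},{"delta_pos":[0,0,3],"delta_rot":[0,0,0],"hand":3}])

```text
t: 5.2
eef_pos: [0.5083, 0.3208, 0.1539]
ee_rot: [-3.142, -0.001, -2.591]
force: [0.8, 1.0, -1.2]
width: 0.0356
```

Run:
```python
from h import *
b=grab_frame("scene")
cv2.imwrite("pics/b2.png",cv2.resize(b[140:320,360:560],(660,594)))
s=get_state();print(s["eef_pos"],s["width"],s["force"])
```

```text
[0.51053151 0.32249173 0.15960077] 0.03557092721414113 [1.32185189 1.44401157 4.05045841]
```

View pics/b2.png

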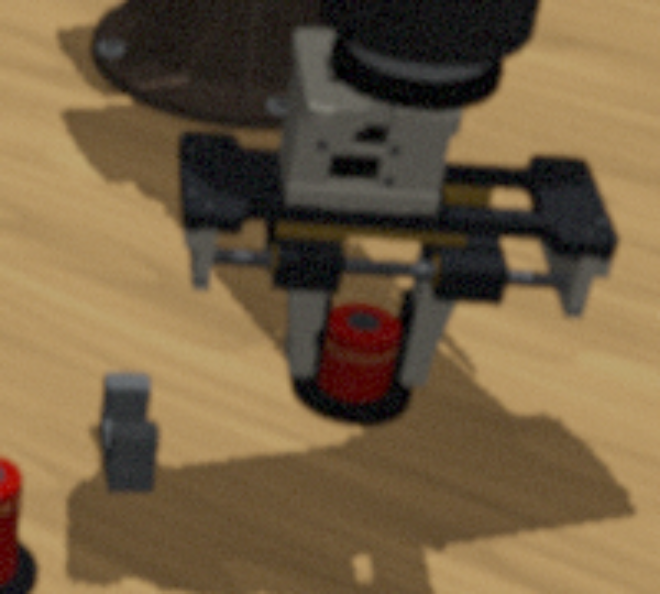

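The choke is held upright between the fingers (scene crop about (362,350)) and the width reads 35.6 mm. Next I'll carry it over the box.

Emit:
move_arm(rows=[{"delta_pos":[0.4,-2,0],"delta_rot":[0,0,0],"hand":3},{"delta_pos":[0.7,-4,0],"delta_rot":[0,0,0],"hand":3},{"delta_pos":[0.7,-4.5,0],"delta_rot":[0,0,0],"hand":3},{"delta_pos":[0.8,-4.5,0],"delta_rot":[0,0,0],"hand":3},{"delta_pos":[0.8,-4.5,0],"delta_rot":[0,0,0],"hand":3},{"delta_pos":[0.8,-4.5,0],"delta_rot":[0,0,0],"hand":3},{"delta_pos":[0.8,-4.5,0],"delta_rot":[0,0,0],"hand":3},{"delta_pos":[0.8,-4.5,0],"delta_rot":[0,0,0],"hand":3},{"delta_pos":[0.7,-4.2,0],"delta_rot":[0,0,0],"hand":3},{"delta_pos":[0.3,-2,0],"delta_rot":[0,0,0],"hand":3}])

```text
t: 6.25
eef_pos: [0.5759, -0.0744, 0.1521]
ee_rot: [3.141, -0.001, -2.593]
force: [0.2, 1.5, -1.5]
width: 0.0354
```

Run:
```python
from h import *
a=grab_frame("top");b=grab_frame("scene")
cv2.imwrite("pics/a3.png",cv2.resize(a[160:380,290:530],(720,600)))
cv2.imwrite("pics/b3.png",cv2.resize(b[110:290,160:380],(720,590)))
s=get_state();print(s["t"],s["eef_pos"],s["ee_rot"],s["width"],s["force"])
```

```text
6.35 [ 0.57589426 -0.0739406   0.15198024] [ 3.14105746e+00 -1.45132619e-03 -2.59445423e+00] 0.03561216472254328 [ 0.90406939  0.62757651 -1.76142599]
```

View pics/a3.png

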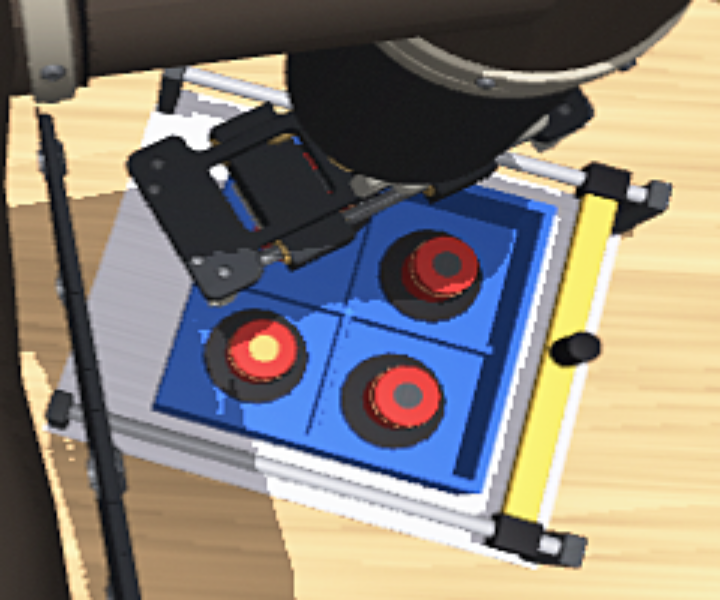

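View pics/b3.png

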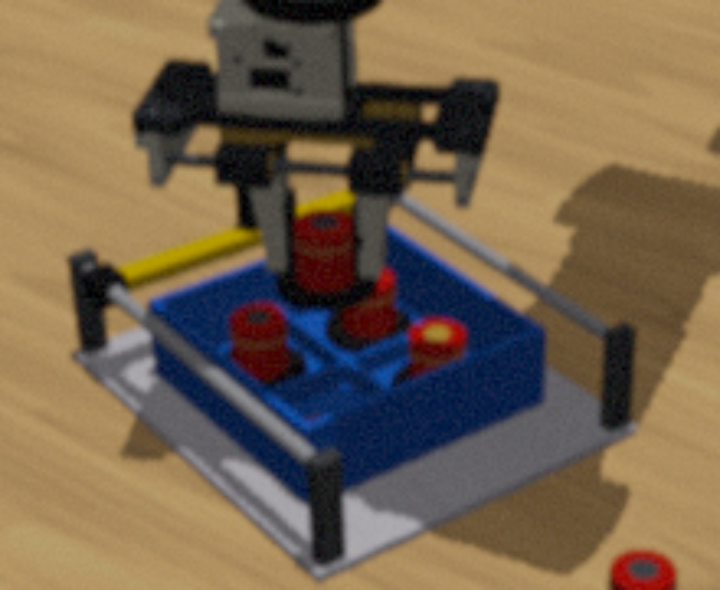

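Run:
```python
from h import *
s=get_state();p=s["eef_pos"]
yaw=s["ee_rot"][2]; j=np.array([np.cos(yaw-np.pi/2),np.sin(yaw-np.pi/2),0]);print(j)
f=720/220;g=590/180
def pl(u,v): # intersect with vertical plane through TCP along jaw
    uv=(160+u/f,110+v/g)
    a=ray("scene",uv,0.);b=ray("scene",uv,.3);n=np.cross(j,[0,0,1])
    t=n@(p-a)/(n@(b-a));P=a+t*(b-a);return P, (P-p)@j, P[2]-p[2]
for nm,u,v in (("spikeL",157,186),("spikeR",465,205),("tipL",275,276),("tipR",370,280),("fingerback L",255,190),("bodyLbottom",160,130),("base bottom",328,300)):
    P,a,h=pl(u,v);print(nm,P.round(3),"along",a.round(4),"above grasp",(h+.003).round(4))
for a in(-.0965,.0965):
  q=proj("scene",p+a*j+[0,0,.044]);print("body corner", (q[0]-160)*f,(q[1]-110)*g)
```

```text
[-0.52024553  0.85401674  0.        ]
spikeL [ 0.628 -0.159  0.175] along -0.0995 above grasp 0.0264
spikeR [ 0.535 -0.007  0.177] along 0.0786 above grasp 0.0283
tipL [ 0.593 -0.103  0.121] along -0.0336 above grasp -0.0277
tipR [ 0.564 -0.054  0.123] along 0.0229 above grasp -0.0256
fingerback L [ 0.598 -0.11   0.177] along -0.0421 above grasp 0.0283
bodyLbottom [ 0.625 -0.155  0.211] along -0.0945 above grasp 0.0622
base bottom [ 0.577 -0.076  0.108] along -0.0026 above grasp -0.0415
body corner 158.94658517329563 154.1013320565183
body corner 496.8591339893204 177.55899917511175
```

The choke hangs upright over the spot. The outer prongs of the gripper would come down right over a guide rod, so I'll turn the jaws 12.5° away from the diagonal before going down.

Emit:
move_arm(rows=[{"delta_pos":[0.1,-0.1,0],"delta_rot":[0,0,-4],"hand":3},{"delta_pos":[0,0,-1],"delta_rot":[0,0,-4.5],"hand":3},{"delta_pos":[0,0,-1],"delta_rot":[0,0,-4],"hand":3},{"delta_pos":[0,0,-1],"delta_rot":[0,0,0],"hand":3},{"delta_pos":[0,0,-1],"delta_rot":[0,0,0],"hand":3},{"delta_pos":[0,0,-1],"delta_rot":[0,0,0],"hand":3},{"delta_pos":[0,0,-0.5],"delta_rot":[0,0,0],"hand":3},{"delta_pos":[0,0,0],"delta_rot":[0,0,0],"hand":3},{"delta_pos":[0,0,0],"delta_rot":[0,0,0],"hand":3},{"delta_pos":[0,0,0],"delta_rot":[0,0,0],"hand":3}])

```text
t: 7.35
eef_pos: [0.578, -0.0719, 0.098]
ee_rot: [-3.141, 0.001, -2.809]
force: [0.0, 0.6, -0.9]
width: 0.0358
```

Run:
```python
from h import *
b=grab_frame("scene")
cv2.imwrite("pics/b4.png",cv2.resize(b[110:290,160:380],(720,590)))
s=get_state();print(s["t"],s["eef_pos"],s["ee_rot"],s["width"],s["force"])
```

```text
7.4 [ 0.57796963 -0.0718566   0.09807424] [-3.14138408e+00  9.00683529e-04 -2.80857638e+00] 0.03569656639898528 [-0.51605619  0.65483738 -0.87713097]
```

View pics/b4.png

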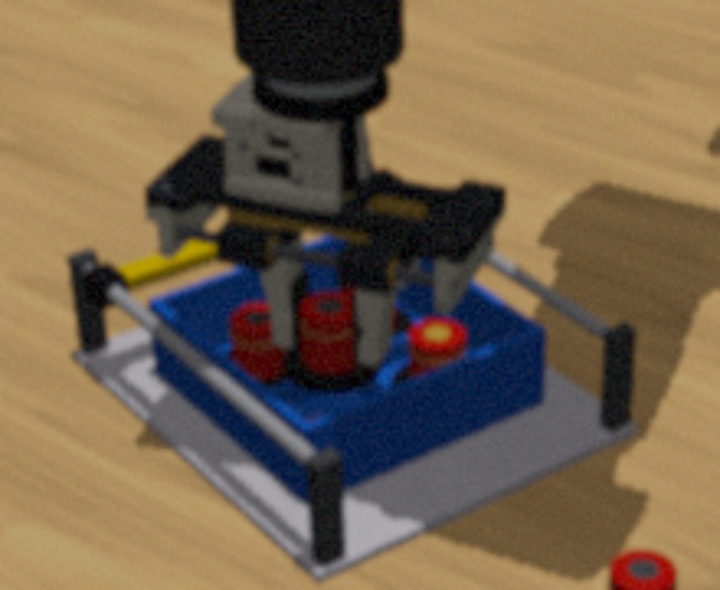

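Emit:
move_arm(rows=[{"delta_pos":[0,-0.3,0],"delta_rot":[0,0,0],"hand":3},{"delta_pos":[0,0,-0.6],"delta_rot":[0,0,0],"hand":3},{"delta_pos":[0,0,-0.8],"delta_rot":[0,0,0],"hand":3},{"delta_pos":[0,0,-0.8],"delta_rot":[0,0,0],"hand":3},{"delta_pos":[0,0,-0.8],"delta_rot":[0,0,0],"hand":3},{"delta_pos":[0,0,-0.8],"delta_rot":[0,0,0],"hand":3},{"delta_pos":[0,0,-0.5],"delta_rot":[0,0,0],"hand":3},{"delta_pos":[0,0,-0.3],"delta_rot":[0,0,0],"hand":3},{"delta_pos":[0,0,0],"delta_rot":[0,0,0],"hand":3},{"delta_pos":[0,0,0],"delta_rot":[0,0,0],"hand":3}])

```text
t: 8.4
eef_pos: [0.5779, -0.0749, 0.0518]
ee_rot: [-3.141, 0.0, -2.809]
force: [0.2, 0.9, -0.8]
width: 0.0358
```

Run:
```python
from h import *
b=grab_frame("scene")
cv2.imwrite("pics/b5.png",cv2.resize(b[110:290,160:380],(720,590)))
s=get_state();print(s["t"],s["eef_pos"],s["ee_rot"],s["width"],s["force"])
```

```text
8.45 [ 0.57789595 -0.07483353  0.05188544] [-3.14145317e+00  5.93216891e-04 -2.80871922e+00] 0.03578174139561205 [ 0.5634581  -0.07405119 -1.81431415]
```

View pics/b5.png

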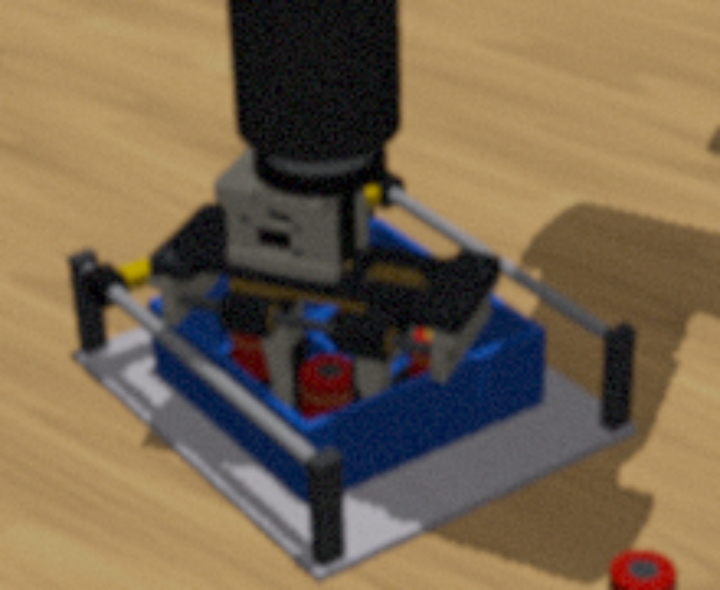

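Emit:
move_arm(rows=[{"delta_pos":[0,0,-0.2],"delta_rot":[0,0,0],"hand":3},{"delta_pos":[0,0,-0.2],"delta_rot":[0,0,0],"hand":3},{"delta_pos":[0,0,-0.2],"delta_rot":[0,0,0],"hand":3},{"delta_pos":[0,0,0],"delta_rot":[0,0,0],"hand":3},{"delta_pos":[0,0,0],"delta_rot":[0,0,0],"hand":3},{"delta_pos":[0,0,0],"delta_rot":[0,0,0],"hand":3},{"delta_pos":[0,0,0],"delta_rot":[0,0,0],"hand":3},{"delta_pos":[0,0,0],"delta_rot":[0,0,0],"hand":3},{"delta_pos":[0,0,0],"delta_rot":[0,0,0],"hand":3},{"delta_pos":[0,0,0],"delta_rot":[0,0,0],"hand":3}])

```text
t: 9.45
eef_pos: [0.5776, -0.0749, 0.0456]
ee_rot: [-3.142, 0.0, -2.809]
force: [-0.9, 0.0, -1.4]
width: 0.0357
```

Emit:
move_arm(rows=[{"delta_pos":[0,0,-0.1],"delta_rot":[0,0,0],"hand":3},{"delta_pos":[0,0,0],"delta_rot":[0,0,0],"hand":3},{"delta_pos":[0,0,0],"delta_rot":[0,0,0],"hand":3},{"delta_pos":[0,0,0],"delta_rot":[0,0,0],"hand":3},{"delta_pos":[0,0,0],"delta_rot":[0,0,0],"hand":3},{"delta_pos":[0,0,0],"delta_rot":[0,0,0],"hand":3},{"delta_pos":[0,0,0],"delta_rot":[0,0,0],"hand":3},{"delta_pos":[0,0,0],"delta_rot":[0,0,0],"hand":3},{"delta_pos":[0,0,0],"delta_rot":[0,0,0],"hand":3},{"delta_pos":[0,0,0],"delta_rot":[0,0,0],"hand":3}])

```text
t: 10.45
eef_pos: [0.5778, -0.0749, 0.0448]
ee_rot: [-3.141, 0.0, -2.809]
force: [-1.3, 0.4, 6.0]
width: 0.0356
```

The upward force rose to 6 N, so the choke is on the floor. I'll open slightly and retreat straight up.

Emit:
move_arm(rows=[{"delta_pos":[0,0,0],"delta_rot":[0,0,0],"hand":3.8},{"delta_pos":[0,0,0],"delta_rot":[0,0,0],"hand":4.2},{"delta_pos":[0,0,0],"delta_rot":[0,0,0],"hand":4.4},{"delta_pos":[0,0,0],"delta_rot":[0,0,0],"hand":4.4},{"delta_pos":[0,0,0.3],"delta_rot":[0,0,0],"hand":4.4},{"delta_pos":[0,0,1],"delta_rot":[0,0,0],"hand":4.4},{"delta_pos":[0,0,1.5],"delta_rot":[0,0,0],"hand":4.4},{"delta_pos":[0,0,2],"delta_rot":[0,0,0],"hand":4.4},{"delta_pos":[0,0,3],"delta_rot":[0,0,0],"hand":4.4},{"delta_pos":[0,0,3],"delta_rot":[0,0,0],"hand":4.4}])

```text
t: 11.45
eef_pos: [0.5774, -0.0746, 0.1542]
ee_rot: [3.141, 0.0, -2.809]
force: [1.3, 0.2, 0.1]
width: 0.0438
```

Run:
```python
from h import *
b=grab_frame("scene");cv2.imwrite("pics/b6.png",cv2.resize(b[110:290,160:380],(720,590)))
s=get_state();print(s["t"],s["eef_pos"],s["ee_rot"],s["width"],s["force"])
```

```text
11.5 [ 0.58026028 -0.07467701  0.15988027] [-3.13912504  0.00728031 -2.8073492 ] 0.044067830105130705 [ 3.14258761 -0.27205523  5.00705521]
```

View pics/b6.png

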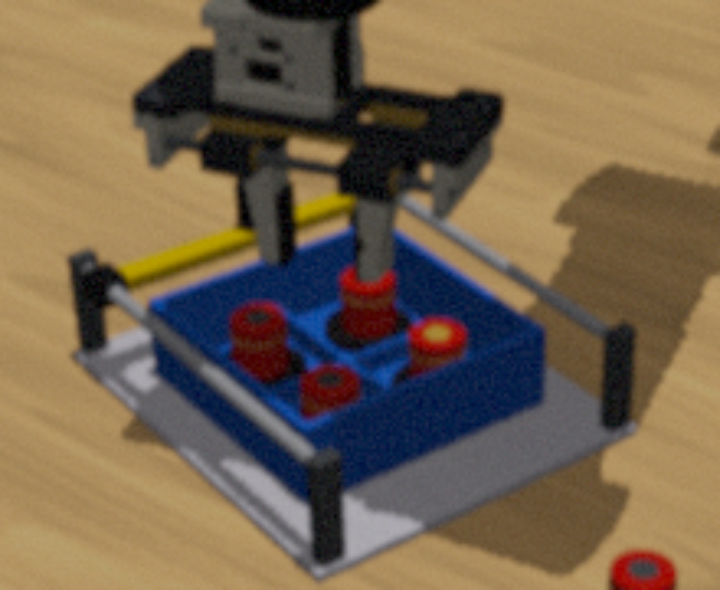

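The choke stands upright in its place at crop (330,385). Next I'll go above the post, turn the jaws along the sweep, and check from the top.

Emit:
move_arm(rows=[{"delta_pos":[0,0,2],"delta_rot":[0,0,0],"hand":6},{"delta_pos":[-0.5,-1,2],"delta_rot":[0,0,-5],"hand":6},{"delta_pos":[-1.5,-2.5,0],"delta_rot":[0,0,-5.5],"hand":6},{"delta_pos":[-1.5,-2.5,0],"delta_rot":[0,0,-5.5],"hand":6},{"delta_pos":[-1.5,-2.5,0],"delta_rot":[0,0,-5.5],"hand":6},{"delta_pos":[-1.5,-2.5,0],"delta_rot":[0,0,-5.5],"hand":6},{"delta_pos":[-1,-2,0],"delta_rot":[0,0,-5.3],"hand":6},{"delta_pos":[-0.2,-0.7,0],"delta_rot":[0,0,0],"hand":6},{"delta_pos":[0,0,0],"delta_rot":[0,0,0],"hand":6},{"delta_pos":[0,0,0],"delta_rot":[0,0,0],"hand":6}])

```text
t: 12.5
eef_pos: [0.5011, -0.2115, 0.1929]
ee_rot: [3.141, 0.001, 2.912]
force: [0.2, -0.8, 0.1]
width: 0.0599
```

Run:
```python
from h import *
a=grab_frame("top");b=grab_frame("scene");cv2.imwrite("pics/b7.png",cv2.resize(b[80:260,140:360],(720,590)))
cv2.imwrite("pics/a7.png",cv2.resize(a[160:380,290:530],(640,586)));cv2.imwrite("pics/a7f.png",a)
for s,c,m in blobs(red(a)):
    k=cv2.findContours(m.astype(np.uint8),0,1)[0][0];cc,r=cv2.minEnclosingCircle(k)
    print(c,r,ray("top",cc,.054).round(4))
s=get_state();print(s["t"],s["eef_pos"],s["ee_rot"],s["width"],s["force"])
```

```text
[237.5 203.6] 10.563878059387207 [0.6241 0.1863 0.054 ]
12.6 [ 0.5011223  -0.21115915  0.19264895] [3.14145610e+00 2.13790670e-04 2.91239527e+00] 0.060187904068014164 [ 0.13813236  0.8232524  -0.4090464 ]
```

View pics/a7.png

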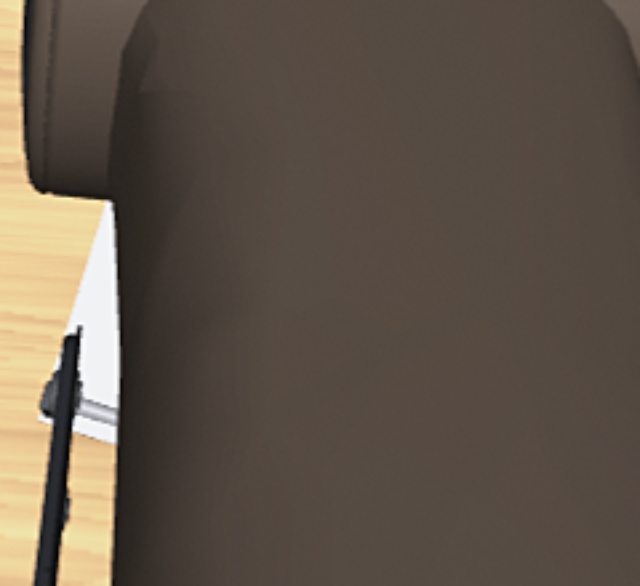

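View pics/b7.png

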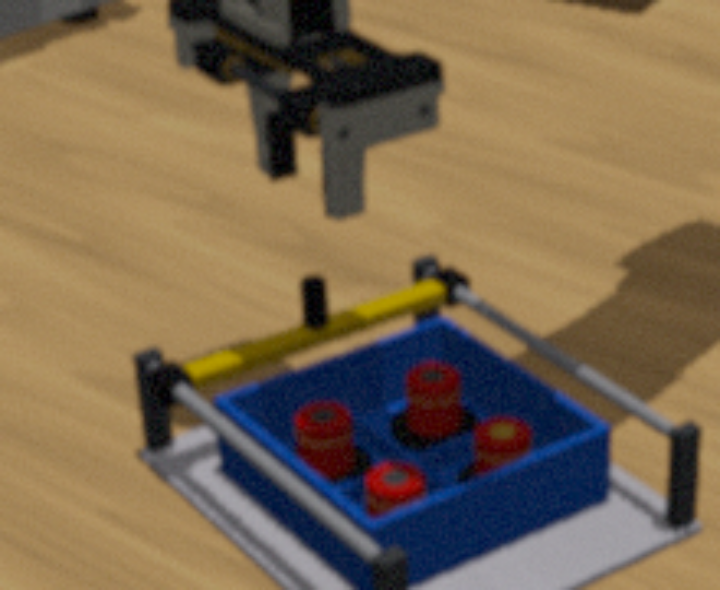

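Run:
```python
from h import *
f=220/720;g=180/590
for nm,u,v,z in(("post top",313,282,.110),("placed top",395,476,.054),("c2",502,432,.054),("c3",432,374,.054),("c4",325,414,.054)):
    print(nm,ray("scene",(140+u*f,80+v*g),z).round(4))
```

```text
post top [ 0.5069 -0.2112  0.11  ]
placed top [ 0.5795 -0.0756  0.054 ]
c2 [ 0.5005 -0.0574  0.054 ]
c3 [ 0.4753 -0.1383  0.054 ]
c4 [ 0.5555 -0.1576  0.054 ]
```

The scene view puts the placed choke at about (0.578,-0.075), on the spot, with its top below the rim. The post at crop (313,282) is under the open jaws. Going down to grip it.

Emit:
move_arm(rows=[{"delta_pos":[0.1,0,-2],"delta_rot":[0,0,0],"hand":6},{"delta_pos":[0,0,-2],"delta_rot":[0,0,0],"hand":6},{"delta_pos":[0,0,-2],"delta_rot":[0,0,0],"hand":6},{"delta_pos":[0,0,-1.5],"delta_rot":[0,0,0],"hand":6},{"delta_pos":[0,0,-1],"delta_rot":[0,0,0],"hand":6},{"delta_pos":[0,0,-0.5],"delta_rot":[0,0,0],"hand":6},{"delta_pos":[0,0,0],"delta_rot":[0,0,0],"hand":6},{"delta_pos":[0,0,0],"delta_rot":[0,0,0],"hand":6},{"delta_pos":[0,0,0],"delta_rot":[0,0,0],"hand":6},{"delta_pos":[0,0,0],"delta_rot":[0,0,0],"hand":6}])

```text
t: 13.6
eef_pos: [0.502, -0.2119, 0.1032]
ee_rot: [3.141, 0.001, 2.911]
force: [-0.0, 0.1, -1.0]
width: 0.0599
```

Run:
```python
from h import *
b=grab_frame("scene");cv2.imwrite("pics/b8.png",cv2.resize(b[80:260,140:360],(720,590)))
s=get_state();print(s["t"],s["eef_pos"],s["ee_rot"],s["width"],s["force"])
```

```text
13.65 [ 0.50188018 -0.21193862  0.10310308] [3.14142287e+00 9.61987196e-04 2.91059006e+00] 0.06030366992868312 [ 0.25727495 -0.07872736  0.13298635]
```

View pics/b8.png

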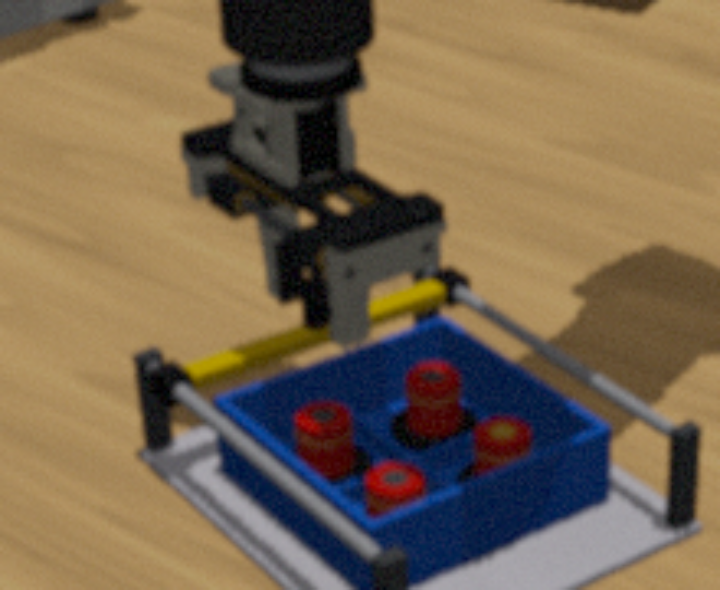

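The post at crop (315,300) sits between the fingers at (285,270) and (350,310). Closing now.

Emit:
move_arm(rows=[{"delta_pos":[0,0,0],"delta_rot":[0,0,0],"hand":4},{"delta_pos":[0,0,0],"delta_rot":[0,0,0],"hand":3},{"delta_pos":[0,0,0],"delta_rot":[0,0,0],"hand":2},{"delta_pos":[0,0,0],"delta_rot":[0,0,0],"hand":1.4},{"delta_pos":[0,0,0],"delta_rot":[0,0,0],"hand":1.4},{"delta_pos":[0,0,0],"delta_rot":[0,0,0],"hand":1.4},{"delta_pos":[0,0,0],"delta_rot":[0,0,0],"hand":1.4},{"delta_pos":[0,0,0],"delta_rot":[0,0,0],"hand":1.4},{"delta_pos":[0,0,0],"delta_rot":[0,0,0],"hand":1.4},{"delta_pos":[0,0,0],"delta_rot":[0,0,0],"hand":1.4}], force=12)

```text
t: 14.65
eef_pos: [0.5016, -0.2119, 0.1025]
ee_rot: [-3.142, -0.0, 2.911]
force: [0.7, -1.3, 0.3]
width: 0.0178
```

Emit:
move_arm(rows=[{"delta_pos":[0.2,0.8,0],"delta_rot":[0,0,0],"hand":1.4},{"delta_pos":[0.3,1.3,0],"delta_rot":[0,0,0],"hand":1.4},{"delta_pos":[0.3,1.3,0],"delta_rot":[0,0,0],"hand":1.4},{"delta_pos":[0.3,1.3,0],"delta_rot":[0,0,0],"hand":1.4},{"delta_pos":[0.3,1.3,0],"delta_rot":[0,0,0],"hand":1.4},{"delta_pos":[0.3,1.3,0],"delta_rot":[0,0,0],"hand":1.4},{"delta_pos":[0.3,1.3,0],"delta_rot":[0,0,0],"hand":1.4},{"delta_pos":[0.3,1.3,0],"delta_rot":[0,0,0],"hand":1.4},{"delta_pos":[0.3,1.3,0],"delta_rot":[0,0,0],"hand":1.4},{"delta_pos":[0.2,0.8,0],"delta_rot":[0,0,0],"hand":1.4}])

```text
t: 15.65
eef_pos: [0.5307, -0.0903, 0.1026]
ee_rot: [3.141, 0.001, 2.912]
force: [5.4, -3.1, -5.5]
width: 0.0176
```

Emit:
move_arm(rows=[{"delta_pos":[0.3,1,0],"delta_rot":[0,0,0],"hand":1.4},{"delta_pos":[0.3,1.2,0],"delta_rot":[0,0,0],"hand":1.4},{"delta_pos":[0.3,1.2,0],"delta_rot":[0,0,0],"hand":1.4},{"delta_pos":[0.3,1.2,0],"delta_rot":[0,0,0],"hand":1.4},{"delta_pos":[0.3,1.2,0],"delta_rot":[0,0,0],"hand":1.4},{"delta_pos":[0.3,1,0],"delta_rot":[0,0,0],"hand":1.4},{"delta_pos":[0.2,0.8,0],"delta_rot":[0,0,0],"hand":1.4},{"delta_pos":[0.1,0.4,0],"delta_rot":[0,0,0],"hand":1.4},{"delta_pos":[0,0.2,0],"delta_rot":[0,0,0],"hand":1.4},{"delta_pos":[0,0,0],"delta_rot":[0,0,0],"hand":1.4}])

```text
t: 16.65
eef_pos: [0.5503, -0.0095, 0.1025]
ee_rot: [3.141, -0.001, 2.911]
force: [-5.4, 2.6, 2.7]
width: 0.0175
```

Emit:
move_arm(rows=[{"delta_pos":[0,0.3,0],"delta_rot":[0,0,0],"hand":1.4},{"delta_pos":[0.1,0.2,0],"delta_rot":[0,0,0],"hand":1.4},{"delta_pos":[0,0.2,0],"delta_rot":[0,0,0],"hand":1.4},{"delta_pos":[0,0,0],"delta_rot":[0,0,0],"hand":1.4},{"delta_pos":[0,0,0],"delta_rot":[0,0,0],"hand":1.4},{"delta_pos":[0,0,0],"delta_rot":[0,0,0],"hand":1.4},{"delta_pos":[0,0,0],"delta_rot":[0,0,0],"hand":1.4},{"delta_pos":[0,0,0],"delta_rot":[0,0,0],"hand":1.4},{"delta_pos":[0,0,0],"delta_rot":[0,0,0],"hand":1.4},{"delta_pos":[0,0,0],"delta_rot":[0,0,0],"hand":1.4}])

```text
t: 17.65
eef_pos: [0.5518, -0.0027, 0.1026]
ee_rot: [3.141, 0.0, 2.911]
force: [-0.7, 2.5, -0.5]
width: 0.0176
```

Emit:
move_arm(rows=[{"delta_pos":[0,0.2,0],"delta_rot":[0,0,0],"hand":1.4},{"delta_pos":[0,0.2,0],"delta_rot":[0,0,0],"hand":1.4},{"delta_pos":[0,0,0],"delta_rot":[0,0,0],"hand":1.4},{"delta_pos":[0,0,0],"delta_rot":[0,0,0],"hand":1.4},{"delta_pos":[0,0,0],"delta_rot":[0,0,0],"hand":1.4},{"delta_pos":[0,0,0],"delta_rot":[0,0,0],"hand":1.4},{"delta_pos":[0,0,0],"delta_rot":[0,0,0],"hand":1.4},{"delta_pos":[0,0,0],"delta_rot":[0,0,0],"hand":1.4},{"delta_pos":[0,0,0],"delta_rot":[0,0,0],"hand":1.4},{"delta_pos":[0,0,0],"delta_rot":[0,0,0],"hand":1.4}])

```text
t: 18.65
eef_pos: [0.5525, 0.0005, 0.1026]
ee_rot: [-3.141, 0.001, 2.911]
force: [4.6, -5.7, -5.1]
width: 0.0176
```

The opposing force rose (Fy −5.7 N), so the bar is at or next to the stop. I'll open and lift straight up.

Emit:
move_arm(rows=[{"delta_pos":[0,0,0],"delta_rot":[0,0,0],"hand":3},{"delta_pos":[0,0,0],"delta_rot":[0,0,0],"hand":5},{"delta_pos":[0,0,0],"delta_rot":[0,0,0],"hand":5},{"delta_pos":[0,0,0],"delta_rot":[0,0,0],"hand":5},{"delta_pos":[0,0,1],"delta_rot":[0,0,0],"hand":5},{"delta_pos":[0,0,2],"delta_rot":[0,0,0],"hand":5},{"delta_pos":[0,0,3],"delta_rot":[0,0,0],"hand":5},{"delta_pos":[0,0,3],"delta_rot":[0,0,0],"hand":5},{"delta_pos":[0,0,3],"delta_rot":[0,0,0],"hand":5},{"delta_pos":[0,0,3],"delta_rot":[0,0,0],"hand":5}])

```text
t: 19.65
eef_pos: [0.5514, 0.0011, 0.2548]
ee_rot: [3.141, 0.001, 2.911]
force: [1.1, 0.3, 0.2]
width: 0.0497
```

Emit:
move_arm(rows=[{"delta_pos":[0,3,0],"delta_rot":[0,0,0],"hand":5},{"delta_pos":[0,4,0],"delta_rot":[0,0,0],"hand":5},{"delta_pos":[0,4,0],"delta_rot":[0,0,0],"hand":5},{"delta_pos":[0,4,0],"delta_rot":[0,0,0],"hand":5},{"delta_pos":[0,4,0],"delta_rot":[0,0,0],"hand":5},{"delta_pos":[0,4,0],"delta_rot":[0,0,0],"hand":5},{"delta_pos":[0,4,0],"delta_rot":[0,0,0],"hand":5},{"delta_pos":[0,4,0],"delta_rot":[0,0,0],"hand":5},{"delta_pos":[0,4,0],"delta_rot":[0,0,0],"hand":5},{"delta_pos":[0,2,0],"delta_rot":[0,0,0],"hand":5}])

```text
t: 20.65
eef_pos: [0.5512, 0.374, 0.253]
ee_rot: [3.141, 0.0, 2.912]
force: [-0.4, -1.2, 0.5]
width: 0.05
```

Run:
```python
from h import *
a=grab_frame("top");b=grab_frame("scene");cv2.imwrite("pics/b9.png",cv2.resize(b[110:290,160:380],(720,590)))
cv2.imwrite("pics/a9.png",cv2.resize(a[160:380,290:530],(640,586)))
for s,c,m in blobs(red(a)):
    k=cv2.findContours(m.astype(np.uint8),0,1)[0][0];cc,r=cv2.minEnclosingCircle(k)
    print(c,r,ray("top",cc,.054).round(4))
s=get_state();print(s["t"],s["eef_pos"],s["width"],s["force"])
```

```text
[237.2 203.5] 10.450273513793945 [0.625  0.1874 0.054 ]
[388.9 239.8] 10.594910621643066 [ 0.578 -0.073  0.054]
[438.2 256.7] 10.76607894897461 [ 0.5538 -0.1555  0.054 ]
[377.4 287.4] 10.924134254455566 [ 0.4967 -0.0564  0.054 ]
[425.2 304.8] 10.986492156982422 [ 0.4731 -0.1347  0.054 ]
20.75 [0.55121779 0.37350948 0.2524074 ] 0.0496354263321942 [ 0.04006777 -0.59026174 -0.91824421]
```

View pics/a9.png

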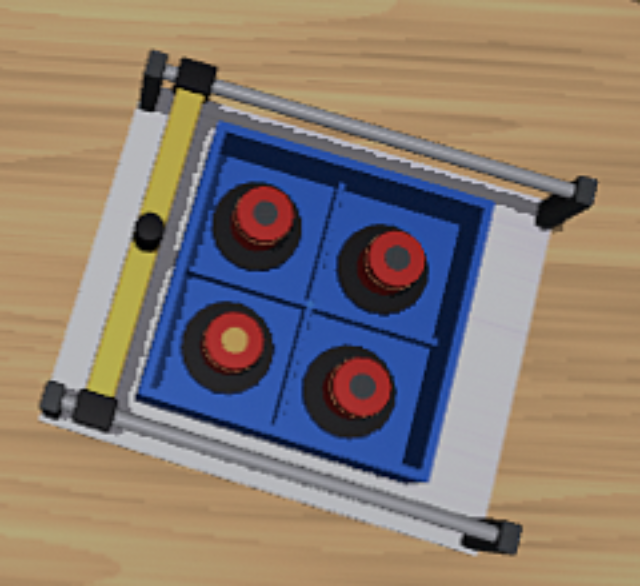

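View pics/b9.png

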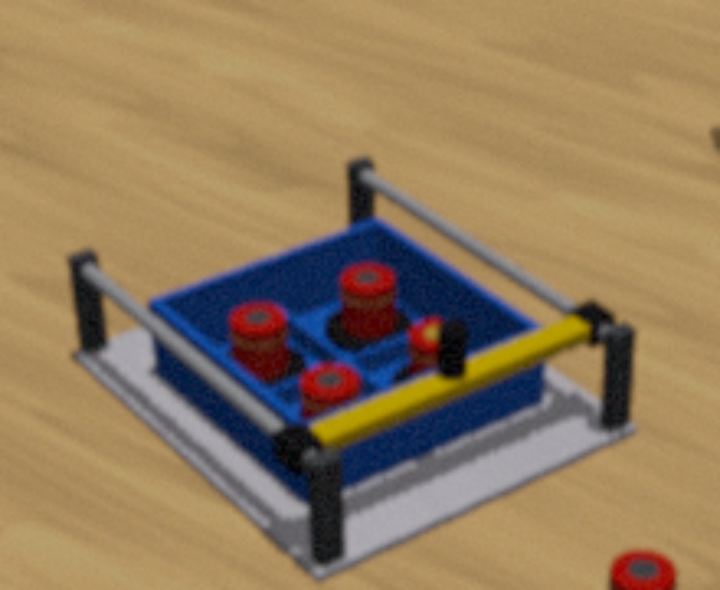

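Run:
```python
from station import *
print(job_done()); print(get_state()["t"])
```

```text
the job is handed in; nothing more can be done
None
the job is handed in; nothing more can be done
```

The low red choke stands upright in the place with the red spot, and the check bar is at the far end of its sweep. I handed the job in at about 21 s of the 51 s allowed; no verdict is reported.

- **Placing:** I set the choke down until the floor pushed back with about 6 N, then let go.
- **Sweep:** I gripped the bar by its black post and moved it 218 mm without it being blocked, then opened the gripper and moved the arm well clear.

**Last checks**
- **Choke:** the top view puts it at (0.578, -0.073) and the spot at (0.580, -0.076), about 3 mm apart against the 24 mm allowed. It looks upright and below the rim in both views.
- **Bar:** its post ended at about +0.11 m in the box frame, against +0.112 m for the stop. That comes from the gripper's last position and my estimate of the box pose. I did not measure the bar again in the final pictures.
- **Stop contact:** the last force reading was 5.7 N against the sweep, which suggests the stop. It is not certain, because readings jumped by about 5 N during the sweep.

**Disagreements**
- **Gripper prongs:** the outer prongs looked lower than the stated gripper body and would have come down over a guide rod. I turned the jaws 12.5° before lowering and felt no contact on the way down.
- **Post position:** the two cameras differed by 7 to 10 mm in x on the post before the sweep. I put the jaws along the sweep so this would not matter, and the grip held.

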